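# Spin-test the cake turntable and brake it on its mark

## Task

With a fingertip, flick the wheel of the cake turntable anticlockwise (seen from above) so that it coasts freely and its red mark runs past the yellow pointer at least once without being touched. Then, on a later round, brake the coasting wheel with a fingertip so that it stops dead with the pointer within the red mark; it must not come to a stop anywhere else and be nudged there. Touch lightly, without pressing the wheel down hard on its springy mount; leave the other things where they are, and finish with the hand clear and the wheel standing still.

Things in the scene. Friction and masses are not known exactly. Their poses are not given: they have to be found in the camera images.
- wheel (a joint): wheel angle, rad, about its upright axis: 0 with the red mark's centre at the pointer, growing anticlockwise seen from above, not wrapped (at the pointer again at 6.283, 12.566, 18.85 ..). Starts at rest, 1.0 to 4.8. Nearly free bearing: coasting, each second it loses about 0.08 of its speed plus 0.06 rad/s; inertia 0.008 to 0.014 kg m2. A few newtons on top stop it at once; it stays where left
- hub (a point): point on the wheel's axis, level with its flat top when not pressed, 100 mm above the work surface. The wheel is a plain aluminium disc, 260 mm across, 32 mm thick, with a bare top (thin dark painted division lines every 30 degrees; nothing stands up from it), on a fixed green cast base with a foot 170 mm across. The finger may press or rub anywhere on the top or the rim
- index (a point): the fixed place where the red mark must stop: level with the wheel's top, 125 mm from the hub, straight inward of the yellow pointer. The pointer sits on a green post 24 mm wide, fixed to the base outside the rim, 133 to 171 mm from the hub, its top 108 mm above the work surface, always on the wheel's far half (within 70 degrees of +x from the hub)
- mark (a point): centre of the red mark's outer edge on the top of the wheel, 125 mm from the hub, turning with the wheel. The mark is a painted red patch, 44 mm wide along the rim and 50 mm long inward, flat with the top
- spindle (a joint): how far the wheel is pressed down on its springy rubber mount, m: 0 untouched, negative downward. The first 2 to 8 N do not move it, then it gives 1 mm per 4 N. More than 6 mm down (about 26 to 32 N) is too hard
- bowl: stainless steel bowl, 170 mm across, 65 mm high, loose, to be left alone; origin under its centre
- plate: white ceramic plate, 200 mm across, 20 mm high, loose, to be left alone; origin under its centre
- scoop: clear plastic scoop, 165 mm long, 35 mm high, loose, to be left alone; origin at the joint of cup and handle, on the underside
- opener: steel can opener lying flat, 170 mm long, 24 mm high, loose, to be left alone; origin near its head, on the underside
- jar: spice jar with red cap, 52 mm across, 90 mm high, loose, to be left alone; origin under its centre
- mug: blue ceramic mug, 80 mm across, 90 mm high, loose, to be left alone; origin under its centre

How it is judged:
By the outcome, as a careful person would: the job done as asked, in the order asked, and still so for the second after the job is handed in, with the robot touching nothing.
It also fails if it takes over 58 s, if anything falls off the work surface, if the arm or the gripper's body presses on something with over 40 N, if the wrist force passes 120 N, or if a joint passes its speed limit or range.

## Robot

A 7-joint arm with a two-finger parallel gripper is mounted at the origin on the work surface. World frame = base frame: x ahead of the robot, y to its left, z up, the work surface at z = 0. Lengths are in m, angles in rad, forces in N, time in s.
With the tool pointing down it reaches from about 0.425 to 0.925 m from the base axis. Payload 6.8 kg.
Tool frame: the origin (TCP) lies on the mounting face of the last link; the fingertips stand 173 mm ahead of it and the grasp point (between the pads) lies 155 mm ahead of it (grip_point_offset is the distance from the TCP to the grasp point, in m); x points along the fingers, z is the direction in which the jaws open and shut, and the axes are right-handed (so a half turn about x gives the same grasp; the last joint's range is limited). The gripper opens to 85 mm and grips with 20 to 120 N. Pads are 22 mm wide; open, the fingers measure 114 mm over their backs; the gripper's body (76 mm by 85 mm) begins 54 mm behind the grasp point. The pads swing forward as they close: fully open they stand 13 mm farther back than shut.
Start: joints at [1.148, 0.477, 0.022, 1.555, -0.011, 1.109, -0.083], TCP at [0.209, -0.642, 0.405] pointing down, gripper open.
Joint ranges: [-2.96, 2.96], [-0.34, 2.1], [-1.41, 1.46], [0.24, 2.44], [-1.37, 4.51], [0.17, 1.92], [-2.96, 2.96]. Speed limits (rad/s): [2.39, 2.39, 3.14, 3.14, 3.14, 3.14, 3.14].

## Interface

Orientations are given as a rotation vector (axis times angle).
In Python, from bench import * gives the robot as it stands. The module is installed in compiled form; this text tells all that it offers.
- The arm moves only by the tool servo_tool, never from a script. Its argument "motion" is a list of rows, each a list of 5 numbers: the shift along the tool's x, y, z in m, then the turn about the tool's x in degrees, then the gripper command: -1 is fully open, 1 is shut, values between are in proportion. In form: [[dx, dy, dz, turn, fingers], ...]. A call has 1 to 8 rows; each row is the pose to reach, as a shift and turn from the pose measured when the call began, along the tool's axes at that moment; what a row does not reach only later rows make up. A row lasts 1/10 s, in which the tool goes at most 50 mm and 8.59 degrees, less where a joint would pass 70% of its speed; a pose out of reach is approached as far as the arm can. A call with a gripper value outside its range is refused whole. The fingers move at their own pace and stop on an object; "force" is the grip in N (left out, the last holds). Time passes only in rows, so rows that repeat a pose let the fingers close. It gives the time, the measured TCP pose, the force and the opening at its end, in the units of the state.
- get_obs(): the state, without advancing time (a new reading comes with each control period).
- grab_frame(name): name is "scene" or "top"; returns the picture (480x640x3 uint8, red, green, blue); there is no depth.
- camera_params(name): a dict with "mtx" (3x3 intrinsics, pixels), "D" ([k1, k2, p1, p2, k3] as OpenCV has them; the pictures are not rectified), "world_to_cam" (4x4, takes a point from world to camera coordinates). Camera axes: x right, y down, z forward; pixel columns grow to the right and rows downward; lengths in m; the calibration is good to about 2 mm. A picture is of the moment at which its call begins. camera_params takes no time and is no camera call.
- hand_in(): hands the job in, once; it reports no verdict.
The state is a dict: "clock": time; "joints": joint angles; "qvel": joint speeds; "tau": joint torques, N m; "tcp_pos": TCP position; "orientation": TCP orientation; "contact_force": force on the tool from outside, world axes, zero at the start; "moment": the same for the moment, N m; "grip_width": finger opening in m.
Only numpy, scipy, OpenCV 4.12 (cv2) and the standard library are available. Lean on these libraries where they do the work, as an engineer would, in place of code of your own. Each camera call takes 0.05 s, during which the arm holds its last target. There are 200 camera calls.

## Working session

There is one attempt and no reset: what is moved stays moved. The work goes in short steps, Python scripts to look and compute and a tool call to move; the robot and the scene stay as the last step left them, time stands still between calls to the robot, and variables do not carry over. Pictures are saved under pics/ and viewed, about 8 in all and at most 12, crops included, and the job is handed in when it is done.

Besides the shell and the picture viewer there is one more tool, called after "Call:" as name(argument=value, ...), one argument or row to a line, values as JSON. servo_tool: Moves the arm, as the interface text tells. Its arguments: {"type":"object","properties":{"motion":{"type":"array","items":{"type":"array","items":{"type":"number"}}},"force":{"type":"number"}},"required":["motion"]}

```bash
mkdir -p pics
python3 - <<'E'
from bench import *
import cv2,numpy as np
for n in("scene","top"):
    cv2.imwrite(f"pics/{n}0.png",cv2.cvtColor(grab_frame(n),cv2.COLOR_RGB2BGR))
    p=camera_params(n);print(n,p["mtx"].round(1).tolist(),p["D"]);print(np.array(p["world_to_cam"]).round(3).tolist())
o=get_obs();print({k:np.round(v,3).tolist() for k,v in o.items()})
E
```

```text
scene [[609.8, 0.0, 313.0], [0.0, 609.8, 241.3], [0.0, 0.0, 1.0]] [-0.14218557  0.          0.          0.          0.        ]
[[0.457, 0.89, 0.013, -0.224], [0.716, -0.359, -0.599, -0.321], [-0.528, 0.283, -0.801, 1.78], [0.0, 0.0, 0.0, 1.0]]
top [[484.6, 0.0, 323.2], [0.0, 484.6, 235.3], [0.0, 0.0, 1.0]] [0.03132082 0.         0.         0.         0.        ]
[[-0.018, -1.0, -0.017, 0.006], [-0.997, 0.019, -0.076, 0.489], [0.076, 0.015, -0.997, 1.235], [0.0, 0.0, 0.0, 1.0]]
{'clock': 0.1, 'joints': [1.148, 0.478, 0.022, 1.556, -0.011, 1.109, -0.083], 'qvel': [0.001, -0.001, 0.001, -0.003, 0.002, 0.0, -0.001], 'tau': [0.005, -59.776, 1.613, -28.195, 0.013, 0.005, 0.0], 'tcp_pos': [0.209, -0.642, 0.404], 'orientation': [0.975, 1.343, -0.974], 'contact_force': [-0.542, 0.643, 1.172], 'moment': [-0.014, 0.006, 0.008], 'grip_width': 0.086}
```

View pics/top0.png

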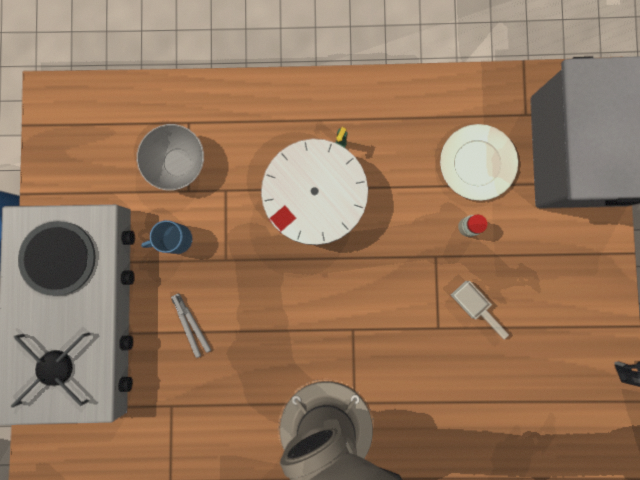

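View pics/scene0.png

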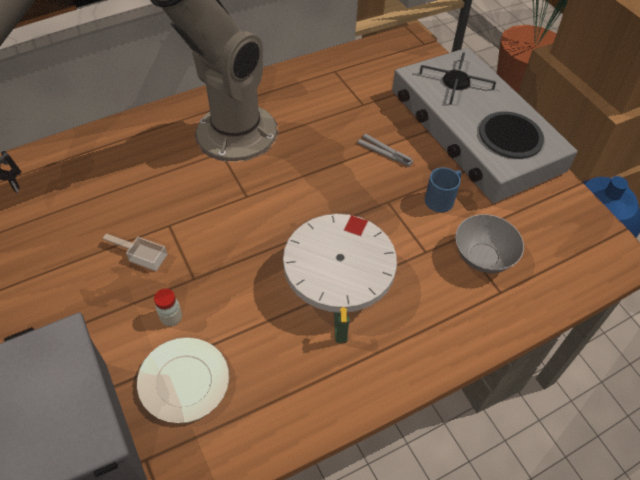

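```bash
cat > h.py <<'E'
from bench import *
import cv2,numpy as np
from scipy.spatial.transform import Rotation as R
def p2w(n,uv,z):
    p=camera_params(n);T=np.array(p["world_to_cam"]);r,t=T[:3,:3],T[:3,3]
    q=cv2.undistortPoints(np.float64(uv).reshape(-1,1,2),p["mtx"],p["D"]).reshape(-1,2)
    d=np.c_[q,np.ones(len(q))]@r;c=-r.T@t
    return c+d*((z-c[2])/d[:,2])[:,None]
def w2p(n,P):
    p=camera_params(n);T=np.array(p["world_to_cam"])
    return cv2.projectPoints(np.float64(P).reshape(-1,1,3),cv2.Rodrigues(T[:3,:3])[0],T[:3,3],p["mtx"],p["D"])[0].reshape(-1,2)
def redmask(im):
    im=im.astype(int);return (im[...,0]>110)&(im[...,1]<70)&(im[...,2]<70)
E
python3 - <<'E'
from h import *
im=cv2.cvtColor(cv2.imread("pics/top0.png"),cv2.COLOR_BGR2RGB)
i=im.astype(int)
# wheel: bright low-saturation
m=((i.min(2)>150)&(i.max(2)-i.min(2)<40)).astype(np.uint8);m[:,:240]=0;m[:,390:]=0;m[:110]=0;m[270:]=0
cs,_=cv2.findContours(m,0,1);c=max(cs,key=cv2.contourArea)
W=p2w("top",cv2.convexHull(c).reshape(-1,2),.1)[:,:2]
(cx,cy),r=cv2.minEnclosingCircle(W.astype(np.float32));print("hub",cx,cy,r)
print("centre dot",p2w("top",[[315,191]],.1),p2w("scene",[[340,258]],.1))
y=(i[...,0]>180)&(i[...,1]>160)&(i[...,2]<80);v,u=np.where(y[110:150,325:360]);print(len(u))
P=p2w("top",[[u.mean()+325,v.mean()+110]],.108)[0];print("ptr",P)
v,u=np.where(redmask(im)[180:250,255:370]);M=p2w("top",[[u.mean()+255,v.mean()+180]],.1)[0];print("mark",M,len(u))
h=np.array([cx,cy]);a=lambda q:np.arctan2(*(q[:2]-h)[::-1])
print(np.linalg.norm(P[:2]-h),np.linalg.norm(M[:2]-h),a(P),a(M),(a(M)-a(P))%(2*np.pi))
o=get_obs();print(R.from_rotvec(o["orientation"]).as_matrix().round(3))
E
```

```text
hub 0.5917277336120605 0.015340724028646946 0.129421666264534
centre dot [[0.59121608 0.01342213 0.1       ]] [[0.59333872 0.0154197  0.1       ]]
47
ptr [ 0.72908177 -0.0511027   0.108     ]
mark [0.52709577 0.0934592  0.1       ] 304
0.15258066455281397 0.10138928245125918 -0.45055389190570183 2.261997957697365 2.712551849603067
[[-0.001  0.951  0.31 ]
 [ 0.001  0.31  -0.951]
 [-1.    -0.    -0.002]]
```

Call:
servo_tool(
  motion=[
    [0, 0.031, -0.035, 2.3, 1],
    [0, 0.062, -0.071, 4.6, 1],
    [0, 0.092, -0.106, 6.9, 1],
    [0, 0.123, -0.142, 9.1, 1],
    [0, 0.154, -0.177, 11.4, 1],
    [0, 0.185, -0.213, 13.6, 1],
    [0, 0.216, -0.248, 15.9, 1],
    [0, 0.246, -0.284, 18.1, 1],
  ],
  force=20,
)

```text
clock: 0.9
tcp_pos: [0.3552, -0.2934, 0.4042]
orientation: [1.212, 1.209, -1.211]
contact_force: [1.4, -0.2, -0.3]
grip_width: 0.0
```

Call:
servo_tool(
  motion=[
    [0, 0.018, -0.043, 0, 1],
    [0, 0.037, -0.086, 0, 1],
    [0, 0.055, -0.129, 0, 1],
    [0.01, 0.074, -0.172, 0, 1],
    [0.03, 0.092, -0.214, 0, 1],
    [0.055, 0.11, -0.257, 0, 1],
    [0.08, 0.129, -0.3, 0, 1],
    [0.1, 0.147, -0.343, 0, 1],
  ],
)

```text
clock: 1.7
tcp_pos: [0.5008, 0.0448, 0.306]
orientation: [1.212, 1.21, -1.212]
contact_force: [0.6, -1.6, -0.6]
grip_width: -0.0
```

Run:
```python
from h import *
a,b=grab_frame("top"),grab_frame("scene")
cv2.imwrite("pics/c1.png",cv2.cvtColor(np.hstack([a[90:300,200:440],b[130:380,200:440][:210]]),cv2.COLOR_RGB2BGR))
o=get_obs();print(o["tcp_pos"],o["contact_force"],o["clock"],o["joints"].round(2) if hasattr(o["joints"],'round') else o["joints"]);print(R.from_rotvec(o["orientation"]).as_matrix().round(3))
```

```text
[0.50106397 0.04986438 0.30500793] [ 0.18997798 -0.4407713  -0.22243671] 1.8 [ 0.1   0.35 -0.38  2.03  0.17  0.79 -1.95]
[[-0.003  1.     0.006]
 [ 0.005  0.006 -1.   ]
 [-1.    -0.003 -0.005]]
```

View pics/c1.png

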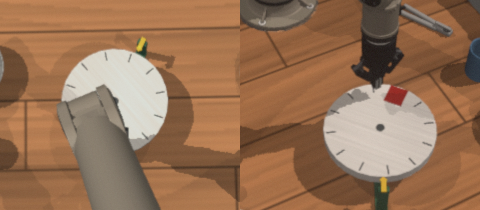

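Call:
servo_tool(
  motion=[
    [0.014, 0, 0, 0, 1],
    [0.027, 0, 0, 0, 1],
    [0.027, 0, 0, 0, 1],
    [0.027, 0, 0, 0, 1],
  ],
)

```text
clock: 2.2
tcp_pos: [0.5008, 0.0492, 0.2779]
orientation: [1.207, 1.218, -1.206]
contact_force: [0.9, -0.1, -0.4]
grip_width: -0.0001
```

Call:
servo_tool(
  motion=[
    [0.002, 0, 0, 0, 1],
    [0.003, 0, 0, 0, 1],
    [0.004, 0, 0, 0, 1],
    [0.004, 0, 0, 0, 1],
  ],
)

```text
clock: 2.6
tcp_pos: [0.5008, 0.0491, 0.2741]
orientation: [1.207, 1.218, -1.206]
contact_force: [-0.2, -0.2, -1.0]
grip_width: 0.0002
```

Call:
servo_tool(
  motion=[
    [0.001, 0, 0, 0, 1],
    [0.001, 0, 0, 0, 1],
  ],
)

```text
clock: 2.8
tcp_pos: [0.5008, 0.0491, 0.2731]
orientation: [1.207, 1.218, -1.206]
contact_force: [0.3, -0.0, 0.6]
grip_width: -0.0002
```

Call:
servo_tool(
  motion=[
    [0.001, 0, 0, 0, 1],
    [0.001, 0, 0, 0, 1],
  ],
)

```text
clock: 3.0
tcp_pos: [0.5008, 0.0493, 0.2722]
orientation: [1.207, 1.218, -1.206]
contact_force: [-1.5, 0.3, 4.2]
grip_width: 0.0002
```

Run:
```python
from h import *
o=get_obs();print(R.from_rotvec(o["orientation"]).as_matrix().round(4),o["tcp_pos"],o["contact_force"])
```

```text
[[-0.0038  1.      0.0053]
 [ 0.0048  0.0054 -1.    ]
 [-1.     -0.0038 -0.0049]] [0.5007681  0.04933589 0.27223815] [-1.50938057  0.34171935  4.21046429]
```

Call:
servo_tool(
  motion=[
    [0.0007, 0.004, 0.006, 0, 1],
    [0.0007, 0.002, 0.02, 0, 1],
    [0.0006, 0, 0.041, 0, 1],
    [0.0005, 0, 0.063, 0, 1],
    [-0.01, 0, 0.085, 0, 1],
    [-0.03, 0, 0.1, 0, 1],
    [-0.03, 0, 0.09, 0, 1],
  ],
)

```text
clock: 3.7
tcp_pos: [0.502, -0.0461, 0.3033]
orientation: [1.212, 1.21, -1.211]
contact_force: [0.7, -0.6, -0.6]
grip_width: -0.0001
```

```bash
cat >> h.py <<'E'
H=np.array([.592,.0145]);PA=-.455
def ang(n,im=None):
    t=get_obs()["clock"]; im=grab_frame(n) if im is None else im
    m=redmask(im).astype(np.uint8)
    c=w2p(n,[[*H,.1]])[0]; k=np.zeros_like(m)
    g=np.linspace(0,2*np.pi,60);ring=np.c_[H[0]+.128*np.cos(g),H[1]+.128*np.sin(g),0*g+.1]
    cv2.fillPoly(k,[w2p(n,ring).astype(np.int32)],1);m&=k
    v,u=np.where(m)
    if len(u)<40:return t,None,len(u)
    P=p2w(n,np.c_[u,v],.1)[:,:2].mean(0)-H
    return t,(np.arctan2(P[1],P[0])-PA)%(2*np.pi),len(u),np.hypot(*P)
E
python3 - <<'E'
from h import *
for i in range(4):print(*ang("scene"));
print(*ang("top"))
o=get_obs();print(o["tcp_pos"],o["contact_force"])
E
```

```text
3.7 4.150603549569046 247 0.09943931929089839
3.75 4.263949393381962 263 0.10052731536133254
3.8 4.393837939196039 268 0.10002074004905498
3.85 4.511209948542282 287 0.10114306342311938
3.9 None 0
[ 0.50100433 -0.04068385  0.30112768] [-0.24325967 -0.96537035 -0.35343447]
```

Call:
servo_tool(
  motion=[
    [0, 0, -0.02, 0, 1],
    [0, 0, -0.04, 0, 1],
    [0.007, 0, -0.055, 0, 1],
    [0.014, 0, -0.055, 0, 1],
    [0.02, 0, -0.055, 0, 1],
    [0.02, 0, -0.055, 0, 1],
    [0.02, 0, -0.055, 0, 1],
    [0.02, 0, -0.055, 0, 1],
  ],
)

```text
clock: 4.75
tcp_pos: [0.5007, 0.0137, 0.2815]
orientation: [1.206, 1.219, -1.207]
contact_force: [0.6, 0.3, -0.1]
grip_width: 0.0001
```

Run:
```python
from h import *
for i in range(30):
    print(*np.round([x if x is not None else -1 for x in ang("scene")],3))
o=get_obs();print(o["tcp_pos"],o["contact_force"],R.from_rotvec(o["orientation"]).as_matrix().round(4)[2])
```

```text
4.75 0.399 315.0 0.1
4.8 0.514 316.0 0.1
4.85 0.63 312.0 0.101
4.9 0.741 309.0 0.101
4.95 0.854 310.0 0.101
5.0 0.964 302.0 0.101
5.05 1.075 299.0 0.102
5.1 1.188 293.0 0.102
5.15 1.295 292.0 0.102
5.2 1.406 291.0 0.102
5.25 1.515 290.0 0.103
5.3 1.621 283.0 0.103
5.35 1.729 285.0 0.103
5.4 1.833 282.0 0.103
5.45 1.936 282.0 0.103
5.5 2.044 279.0 0.103
5.55 2.144 274.0 0.103
5.6 2.25 269.0 0.103
5.65 2.349 271.0 0.103
5.7 2.454 256.0 0.103
5.75 2.558 256.0 0.103
5.8 2.658 258.0 0.104
5.85 2.756 257.0 0.104
5.9 2.858 258.0 0.104
5.95 2.96 258.0 0.104
6.0 3.058 265.0 0.104
6.05 3.161 263.0 0.103
6.1 3.229 214.0 0.101
6.15 3.298 163.0 0.099
6.2 3.374 106.0 0.093
[0.50055293 0.01438546 0.28138593] [0.22396244 0.05482375 0.10474112] [-1.     -0.005  -0.0048]
```

Call:
servo_tool(
  motion=[
    [0, 0, 0, 0, 1],
    [0, 0, 0, 0, 1],
    [0, 0, 0, 0, 1],
    [0, 0, 0, 0, 1],
    [0, 0, 0, 0, 1],
    [0, 0, 0, 0, 1],
    [0, 0, 0, 0, 1],
    [0, 0, 0, 0, 1],
  ],
)

```text
clock: 7.05
tcp_pos: [0.5005, 0.0144, 0.2814]
orientation: [1.206, 1.219, -1.206]
contact_force: [-1.1, 0.1, -0.5]
grip_width: -0.0001
```

Call:
servo_tool(
  motion=[
    [0, 0, 0, 0, 1],
    [0, 0, 0, 0, 1],
    [0, 0, 0, 0, 1],
    [0, 0, 0, 0, 1],
    [0, 0, 0, 0, 1],
    [0, 0, 0, 0, 1],
    [0, 0, 0, 0, 1],
    [0, 0, 0, 0, 1],
  ],
)

```text
clock: 7.85
tcp_pos: [0.5005, 0.0144, 0.2814]
orientation: [1.206, 1.219, -1.206]
contact_force: [-0.0, -0.5, -0.5]
grip_width: -0.0003
```

Call:
servo_tool(
  motion=[
    [0, 0, 0, 0, 1],
    [0, 0, 0, 0, 1],
    [0, 0, 0, 0, 1],
    [0, 0, 0, 0, 1],
    [0, 0, 0, 0, 1],
    [0, 0, 0, 0, 1],
    [0, 0, 0, 0, 1],
    [0, 0, 0, 0, 1],
  ],
)

```text
clock: 8.65
tcp_pos: [0.5006, 0.0144, 0.2814]
orientation: [1.206, 1.219, -1.206]
contact_force: [0.2, -0.4, 0.6]
grip_width: 0.0001
```

```bash
cat > pred.py <<'E'
from h import *
from scipy.integrate import solve_ivp
import sys
N=int(sys.argv[1]);base=float(sys.argv[2])
D=[ang("scene") for _ in range(N)]
D=[(d[0],d[1]) for d in D if d[1] is not None and d[2]>200]
t,a=np.array(D).T;a=np.unwrap(a)+base
c=np.polyfit(t-t[-1],a,1 if N<15 else 2);th,w=c[-1],c[-2]
print("t",t[-1],"th",th,"w",w,"now",get_obs()["clock"])
f=lambda t,y:[y[1],-.08*y[1]-.06]
e=lambda t,y:y[0]-18.85
e.terminal=True;stop=lambda t,y:y[1];stop.terminal=True
s=solve_ivp(f,[t[-1],t[-1]+40],[th,w],events=[e,stop],max_step=.02)
print("reach",s.t[-1],s.y[:,-1])
o=get_obs();print(np.round(o["tcp_pos"],4),np.round(o["contact_force"],1))
E
python3 pred.py 16 12.566
```

```text
t 9.4 th 15.228879180951559 w 1.4296324730565153 now 9.45
reach 12.460087005819222 [18.85        0.95633759]
[0.5005 0.0144 0.2814] [-0.1  0.4 -0.7]
```

Call:
servo_tool(
  motion=[
    [0, 0, 0, 0, 1],
    [0, 0, 0, 0, 1],
    [0, 0, 0, 0, 1],
    [0, 0, 0, 0, 1],
    [0, 0, 0, 0, 1],
    [0, 0, 0, 0, 1],
    [0, 0, 0, 0, 1],
    [0, 0, 0, 0, 1],
  ],
)

```text
clock: 10.25
tcp_pos: [0.5006, 0.0144, 0.2814]
orientation: [1.206, 1.219, -1.206]
contact_force: [-0.2, 0.5, -0.5]
grip_width: 0.0004
```

Call:
servo_tool(
  motion=[
    [0, 0, 0, 0, 1],
    [0, 0, 0, 0, 1],
    [0, 0, 0, 0, 1],
    [0, 0, 0, 0, 1],
    [0, 0, 0, 0, 1],
    [0, 0, 0, 0, 1],
    [0, 0, 0, 0, 1],
    [0, 0, 0, 0, 1],
  ],
)

```text
clock: 11.05
tcp_pos: [0.5006, 0.0144, 0.2814]
orientation: [1.206, 1.219, -1.206]
contact_force: [0.0, -0.1, -0.2]
grip_width: 0.0001
```

```bash
python3 pred.py 12 12.566
python3 - <<'E'
from h import *
im=grab_frame("scene");cv2.imwrite("pics/s2.png",cv2.resize(cv2.cvtColor(im[190:370,260:430],cv2.COLOR_RGB2BGR),None,fx=3,fy=3))
print(ang("scene",im))
i=im.astype(int);y=(i[...,0]>180)&(i[...,1]>130)&(i[...,2]<90);v,u=np.where(y[290:350,325:360]);P=p2w("scene",[[u.mean()+325,v.mean()+290]],.108)[0][:2]-H;print(P,np.hypot(*P),np.arctan2(P[1],P[0]))
E
```

```text
t 11.6 th 18.080113816652755 w 1.2016883661186286 now 11.65
reach 12.269255984188757 [18.85        1.09994211]
[0.5005 0.0144 0.2814] [0.6 0.6 0.1]
(11.7, np.float64(5.574300506475339), 319, np.float64(0.09934304838266622))
[ 0.13584419 -0.06515509] 0.15066130688624824 -0.4472200311594006
```

View pics/s2.png

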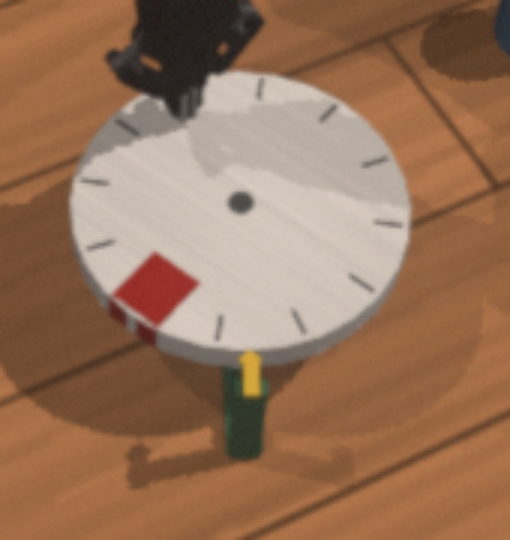

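Call:
servo_tool(
  motion=[
    [0, 0, 0, 0, 1],
    [0, 0, 0, 0, 1],
    [0, 0, 0, 0, 1],
    [0, 0, 0, 0, 1],
    [0, 0, 0, 0, 1],
    [0.01, 0, 0, 0, 1],
    [0.0102, 0, 0, 0, 1],
    [0.0102, 0, 0, 0, 1],
  ],
)

```text
clock: 12.5
tcp_pos: [0.501, 0.0146, 0.2713]
orientation: [1.206, 1.219, -1.205]
contact_force: [0.7, 0.5, 4.9]
grip_width: -0.0003
```

Run:
```python
from h import *
im=grab_frame("scene");cv2.imwrite("pics/s3.png",cv2.resize(cv2.cvtColor(im[190:370,260:430],cv2.COLOR_RGB2BGR),None,fx=3,fy=3))
print(ang("scene",im),ang("scene"),ang("top"),get_obs()["contact_force"])
```

```text
(12.55, np.float64(0.018913490922188803), 320, np.float64(0.10028554385258287)) (12.55, np.float64(0.01668014770260673), 323, np.float64(0.10078119607477835)) (12.6, np.float64(0.018599581306886548), 289, np.float64(0.10068242070947865)) [0.95103028 1.08580005 3.96828723]
```

View pics/s3.png

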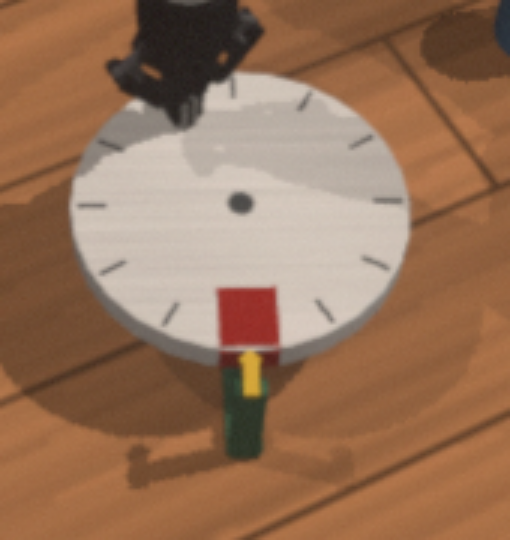

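The wheel stopped with the red mark (crop pixel 248, 318) right at the yellow pointer (250, 370). Its angle reads 0.019 rad. Next I'll lift straight off.

Call:
servo_tool(
  motion=[
    [-0.002, 0, 0, 0, 1],
    [-0.006, 0, 0, 0, 1],
    [-0.02, 0, 0, 0, 1],
    [-0.045, 0, 0, 0, 1],
    [-0.07, 0, 0, 0, 1],
    [-0.1, 0, 0, 0, 1],
    [-0.1, 0, 0, 0, 1],
    [-0.1, 0, 0, 0, 1],
  ],
)

```text
clock: 13.45
tcp_pos: [0.5012, 0.0141, 0.3725]
orientation: [1.207, 1.217, -1.204]
contact_force: [-0.3, -0.1, -0.5]
grip_width: -0.0001
```

Run:
```python
from h import *
a=[ang("scene") for _ in range(6)];print(a[0],a[-1],ang("top"));o=get_obs();print(o["tcp_pos"],o["contact_force"],np.abs(o["qvel"]).max())
if abs((a[-1][1]+np.pi)%(2*np.pi)-np.pi)<.1 and abs(a[-1][1]-a[0][1])<.01: print(hand_in())
```

```text
(13.45, np.float64(9.862004893834708e-07), 321, np.float64(0.10066435713232799)) (13.7, np.float64(0.0006343373365750304), 323, np.float64(0.10092820160317147)) (13.75, np.float64(6.2816993129951095), 291, np.float64(0.10078967278743485))
[0.50118215 0.01411625 0.37078835] [-0.01369445 -0.33840005  0.11013587] 0.00288668722008991
the job is handed in; nothing more can be done
None
```

The task is done and handed in. The wheel stands still with the red mark at the pointer and the hand about 98 mm above it.

- **Flick:** I dragged one closed fingertip across the near side of the top, with 4.2 N of contact just before the drag. The wheel then coasted freely at about 2.4 rad/s, and the mark ran past the pointer twice (6.28 and 12.57 rad).
- **Brake:** On the third approach I lowered the fingertip at about 1 rad/s with roughly 5 N. The wheel stopped at 18.85 rad, reading 0.019 rad past the pointer; the mark covers about ±0.176 rad.
- **Last checks:** After lift-off the two cameras read 0.001 and -0.001 rad, and the wheel did not move over 0.25 s. The force on the tool was about zero, and the job took about 13.8 s.
- **Not fully settled:** The angle dropped by about 0.02 rad as the finger lifted off, probably the finger's flex relaxing. It is well inside the mark. I did not re-check the loose items in a final picture, but the hand never came near them.

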